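Clear up after the desk meeting: warmer off, cups and pots nested

TASK

Tidy up after the meeting: first turn the drinks warmer's switch back past its clicks to off, and only then lift the cups off it. Nest all the round cups into one upright stack on the tray's round spot and all the square pots into another on its square spot, and stand the straight-sided tumbler and the straight-sided square pot, which will not nest, upright in the grey wash-up tub. There may be two or three cups and two or three nesting pots; leave the mouse, stapler, sticky flags and phone where they are.

Things in the scene. Friction and masses are not known exactly. Their poses are not given: they have to be found in the camera images.
- switch (a joint): Rotary switch of the drinks warmer, angle in rad, growing clockwise seen from above; detents at 0 (off, white dot), 0.6 (low, orange dot) and 1.2 (high, red dot), with a click of about 0.1 N m to turn past between them and end stops at 0 and 1.2. Starts turned on (low or high).
- switch_grip (a point): Grip point of the switch: on its axis (vertical), half-way up the black finger bar, which is 14 mm thick, 42 mm long and stands 32 mm tall above a 44 mm disc (the point lies 7 mm under the bar's top and 59 mm above the desk). x runs along the bar; it turns with the switch.
- cupA_mid (a point): White round cup, blue band, 78 mm tall, ~120 g. Top 34 mm: straight collar 63 mm across, wall 4 mm, 55 mm bore; below it steps in to a tapered foot (49 to 38 mm). Nests: foot into another cup's mouth until the collar sits on its rim, 34 mm more per cup. Point: axis, half-way up (39 mm above underside); z up. Starts upright on the warmer. May be absent.
- cupB_mid (a point): White round cup, blue band, 78 mm tall, ~120 g. Top 34 mm: straight collar 63 mm across, wall 4 mm, 55 mm bore; below it steps in to a tapered foot (49 to 38 mm). Nests: foot into another cup's mouth until the collar sits on its rim, 34 mm more per cup. Point: axis, half-way up (39 mm above underside); z up. Starts upright on the warmer. May be absent.
- cupC_mid (a point): White round cup, blue band, 78 mm tall, ~120 g. Top 34 mm: straight collar 63 mm across, wall 4 mm, 55 mm bore; below it steps in to a tapered foot (49 to 38 mm). Nests: foot into another cup's mouth until the collar sits on its rim, 34 mm more per cup. Point: axis, half-way up (39 mm above underside); z up. Starts upright on the warmer. May be absent.
- tumbler_mid (a point): White round straight-sided tumbler with a blue band at the middle and another at the bottom and a black inside floor, 63 mm in diameter from top to bottom (no narrow foot), 78 mm tall: it cannot nest in or under the cups. Point: on its axis, half-way up (39 mm above its underside); z up. Starts upright on the warmer's black plate.
- potA_mid (a point): Green square pot, 64 mm tall, ~100 g. Top 34 mm: straight collar 57 mm square, wall 4 mm, 49 mm mouth; below it steps in to a square foot (43, then 38 mm). Nests when squared up: foot into another pot's mouth until the collar sits on its rim, 34 mm more per pot. Point: axis, half-way up (32 mm above underside); z up, x, y square to its sides. Starts upright on desk level. May be absent.
- potB_mid (a point): Green square pot, 64 mm tall, ~100 g. Top 34 mm: straight collar 57 mm square, wall 4 mm, 49 mm mouth; below it steps in to a square foot (43, then 38 mm). Nests when squared up: foot into another pot's mouth until the collar sits on its rim, 34 mm more per pot. Point: axis, half-way up (32 mm above underside); z up, x, y square to its sides. Starts upright on desk level. May be absent.
- potC_mid (a point): Green square pot, 64 mm tall, ~100 g. Top 34 mm: straight collar 57 mm square, wall 4 mm, 49 mm mouth; below it steps in to a square foot (43, then 38 mm). Nests when squared up: foot into another pot's mouth until the collar sits on its rim, 34 mm more per pot. Point: axis, half-way up (32 mm above underside); z up, x, y square to its sides. Starts upright on desk level. May be absent.
- oddpot_mid (a point): Green straight-sided square pot with a white rim and inside floor, 57 mm square from top to bottom (no narrow foot), 64 mm tall: it cannot nest. Point: on its axis, half-way up (32 mm above its underside); z up, x and y across its flat sides. Starts upright on the desk or mat.
- warmer: Drinks warmer, fixed: white slab 220 mm (its x) by 290 mm (its y), 25 mm high, with a black plate 205 by 200 mm centred 40 mm to its +y, and the switch 105 mm to its -y. Origin: centre of its underside on the desk.
- round_spot (a point): Centre of the round cork spot (72 mm) on the dark wooden tray, where the cups are stacked; on the tray's surface, 10 mm above the desk. The tray is fixed, 170 (x) by 280 mm (y), rim 16 mm above the desk.
- square_spot (a point): Centre of the square cork spot (66 mm) on the same tray, 132 mm from the round one, where the pots are stacked; on the tray's surface, 10 mm above the desk; x and y along the spot's sides.
- tub_floor (a point): Centre of the inner floor (4 mm above the desk) of the grey wash-up tub: fixed, 140 mm (its x) by 250 mm (its y) outside, walls 4 mm thick and 30 mm high.
- mouse_mid (a point): Black computer mouse, 100 x 58 x 29 mm, loose; to be left alone. Point: centre of its underside.
- stapler_mid (a point): Blue and black stapler, 130 x 34 x 43 mm, loose; to be left alone. Point: centre of its underside.
- notes_mid (a point): Yellow block of sticky flags, 40 x 76 x 22 mm, loose; to be left alone. Point: centre of its underside.
- phone_mid (a point): Black phone, 150 x 72 x 9 mm, loose; to be left alone. Point: centre of its underside.
There are look-alikes about, which are no part of the job. What is shaped like the part that bears potA_mid but red or yellow is not meant.

How it is judged:
By the outcome, as a careful person would: the job done as asked, in the order asked, and still so for the second after the job is handed in, with the robot touching nothing.
Of cupA, cupB, cupC only 2 to 3 are there at a start; the rules pass over those that are not, and their reading is None.
Of potA, potB, potC only 2 to 3 are there at a start; the rules pass over those that are not, and their reading is None.
At some moment in a run one of oddpot, tumbler may be knocked a few centimetres aside while the robot is not near it.
It also fails if it takes over 210 s, if anything falls off the work surface, if the arm or the gripper's body presses on something with over 40 N, if the wrist force passes 120 N, or if a joint passes its speed limit or range.

ROBOT

A 7-joint arm with a two-finger parallel gripper is mounted at the origin on the work surface. World frame = base frame: x ahead of the robot, y to its left, z up, the work surface at z = 0. Lengths are in mm, angles in rad, forces in N, time in s.
With the tool pointing down it reaches from about 425 to 1025 mm from the base axis. Payload 9.4 kg.
Tool frame: the origin (TCP) lies at the very end of the fingers, on their centre line; the grasp point (between the pads) lies 19 mm behind it; z points along the fingers, y is the line along which they close (so a half turn about z gives the same grasp; the last joint's range is limited). The gripper opens to 85 mm and grips with 20 to 120 N. Pads are 22 mm wide; open, the fingers measure 114 mm over their backs; the gripper's body (76 mm by 85 mm) begins 54 mm behind the grasp point. The pads swing forward as they close: fully open they stand 13 mm farther back than shut.
Start: joints at [-1.348, 0.599, -0.003, 1.599, 0.002, 0.943, -0.08], TCP at [214.118, 692.66, 231.275] pointing down, gripper open.
Joint ranges: [-2.57, 2.57], [-0.35, 1.97], [-1.29, 1.29], [0.11, 2.56], [-1.05, 4.19], [0.11, 1.86], [-2.63, 2.63]. Speed limits (rad/s): [2.22, 2.22, 3.01, 3.01, 3.14, 3.14, 3.14].

INTERFACE

Orientations are given as a 3x3 rotation matrix whose columns are the frame's x, y, z axes.
In Python, from rig import telemetry, imaging, ctrl gives the robot as it stands.
- The arm moves only by the shell command python3 -m handwheel 'ROWS' [FORCE]. ROWS is JSON, a list of rows, each a list of 5 numbers: the finger opening in cm, from 0 to 8.54, then the shift along the world's x, y, z in cm, then the turn about the world's z in degrees. A call has 1 to 20 rows; each row shifts and turns the commanded pose from where the row before left it; what a row does not reach is not made up. A row lasts 1/8 s, in which the tool goes at most 62.5 mm and 10.7 degrees, less where a joint would pass 70% of its speed; a pose out of reach is approached as far as the arm can. A call is refused whole if a number of a shift passes 6.25 or a number of a turn 10.7, either way. A call with a gripper value outside its range is refused whole. The fingers move at their own pace and stop on an object; FORCE is the grip in N (left out, the last holds). Time passes only in rows, so rows that do not move let the fingers close. It gives the time, the measured TCP pose, the force, the opening and the grip force at its end, in the units of the state.
- telemetry.get_state(): the state, without advancing time (a new reading comes with each control period).
- imaging.grab_frame(name): name is "scene" or "top" or "wrist"; returns the picture (420x560x3 uint8, red, green, blue); there is no depth.
- imaging.calibration(name): a dict with "fx", "fy", "cx", "cy" (pixels), "k1" (the pictures are not rectified: a ray, as slopes to the right and down, at radius r is drawn at 1 + k1 r^2 times it, then the intrinsics apply), "R" (3x3) and "t" (3): a world point X has camera coordinates R X + t. Camera axes: x right, y down, z forward; pixel columns grow to the right and rows downward; lengths in mm; the calibration is good to about 2 mm. A picture is of the moment at which its call begins: read the wrist's pose just before it. calibration takes no time and is no camera call; for the wrist camera it gives the pose at the moment of the call.
- ctrl.sign_off(): hands the job in; it is judged then, once.
The state is a dict: "time": time; "joints": joint angles; "qd": joint speeds; "joint_torque": joint torques, N m; "tcp_pos": TCP position; "tcp_rot": TCP orientation; "force": force on the tool from outside, world axes, zero at the start; "torque": the same for the moment, N m; "width": opening from 0.0 (shut) to 1.0 (fully open); "grasp_force": force on a finger pad.
Only numpy, scipy, OpenCV 4.12 (cv2) and the standard library are available. Lean on these libraries where they do the work, as an engineer would, in place of code of your own. Each camera call takes 0.05 s, during which the arm holds its last target. There are 200 camera calls.

## Working session

There is one attempt and no reset: what is moved stays moved. The work goes in short steps, Python scripts to look and compute and a shell command to move; the robot and the scene stay as the last step left them, time stands still between calls to the robot, and variables do not carry over. Pictures are saved under pics/ and viewed, at most 14 in all, crops included, and the job is handed in when it is done.

```bash
ls; mkdir -p pics
python3 - <<'E'
from rig import telemetry, imaging
import cv2
for n in ("scene","top"):
    im=imaging.grab_frame(n); cv2.imwrite(f"pics/{n}0.png",cv2.resize(im[:,:,::-1],(784,588),interpolation=cv2.INTER_CUBIC))
    c=imaging.calibration(n); print(n,{k:(v if not hasattr(v,'tolist') else v.tolist()) for k,v in c.items()})
s=telemetry.get_state(); print(s)
E
```

```text
pics
scene {'fx': 472.9193961607243, 'fy': 472.9193961607243, 'cx': 278.39620032977035, 'cy': 215.2088656628932, 'k1': -0.13975557749950218, 'R': [[0.8585624178780134, 0.5126496131123356, -0.007806970169814823], [0.41060925517944274, -0.6966290045376633, -0.5883095015362639], [-0.30703520021073016, 0.5018948138929478, -0.8085981583078954]], 't': [-431.46801881679716, -177.0164181954243, 1471.875516156686]}
top {'fx': 460.8907432731817, 'fy': 460.8907432731817, 'cx': 278.8668812628415, 'cy': 213.5260811760082, 'k1': -0.0995417300051004, 'R': [[0.01530507300674828, -0.9997922376095645, 0.013462405279816682], [-0.9891927624121684, -0.01710361457730349, -0.14561986526492326], [0.1458198667248104, -0.011088191198341526, -0.9892490174290333]], 't': [-6.753886294923252, 527.1778741618542, 1420.2035706122676]}
{'time': 0.1, 'joints': array([-1.34767501,  0.60005147, -0.0025513 ,  1.60003897,  0.00179022,
        0.94292977, -0.07979601]), 'qd': array([ 0.00107264, -0.00221725,  0.00013391, -0.00138204, -0.00047154,
       -0.001597  ,  0.00229026]), 'joint_torque': array([ 4.86288685e-03, -7.77992964e+01,  1.56968124e+00, -2.58624190e+01,
        1.25970776e-02,  5.36587744e-03, -2.79354276e-05]), 'tcp_pos': array([214.00799424, 692.24946442, 230.50252276]), 'tcp_rot': array([[-9.55407982e-01,  2.95288835e-01, -3.04531282e-04],
       [ 2.95288967e-01,  9.55406975e-01, -1.39237739e-03],
       [-1.20202188e-04, -1.42021320e-03, -9.99998984e-01]]), 'force': array([ 0.07079045, -0.39306388, -0.21815946]), 'torque': array([ 0.01477038,  0.0151091 , -0.00250377]), 'grasp_force': 0.0, 'width': 0.9999595511325866}
```

View pics/top0.png

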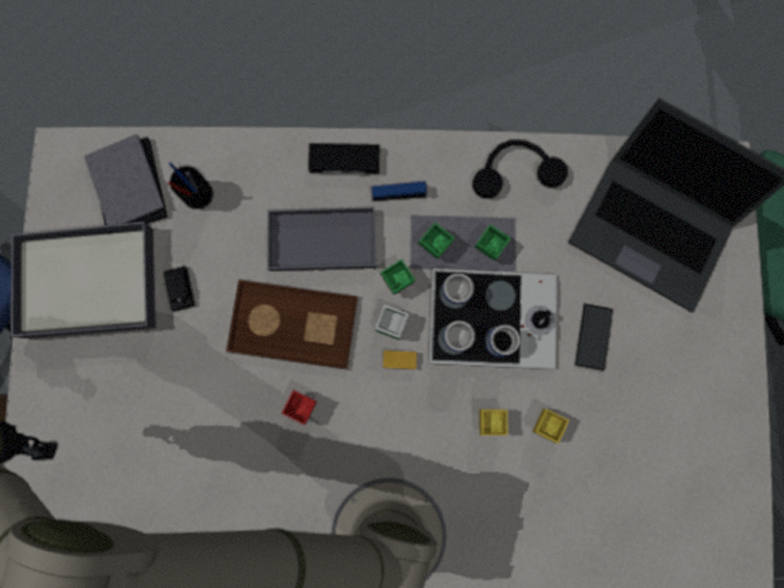

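View pics/scene0.png

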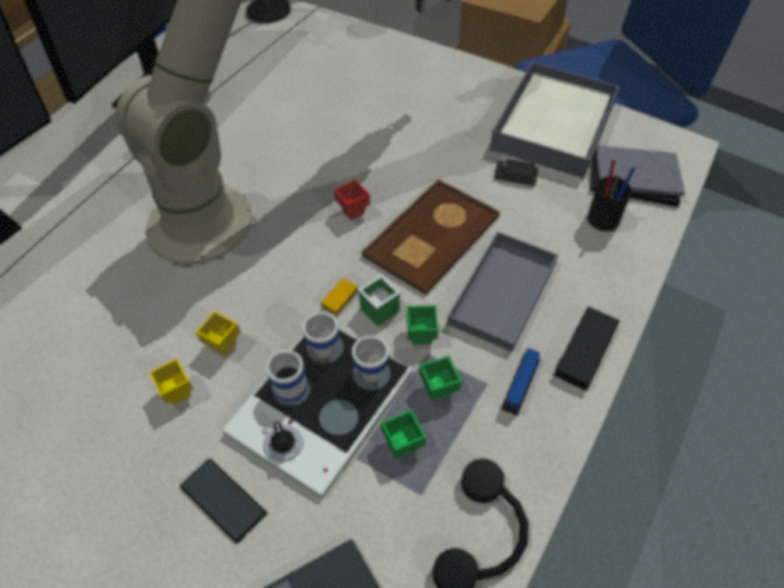

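```bash
cat > h.py <<'E'
import numpy as np, cv2
from rig import telemetry, imaging
def unproj(c,uv,z):
    """pixels (N,2) -> world points on plane height z"""
    uv=np.atleast_2d(np.array(uv,float)); d=(uv-[c['cx'],c['cy']])/[c['fx'],c['fy']]
    s=d.copy()
    for _ in range(20): s=d/(1+c['k1']*(s**2).sum(1,keepdims=True))
    R=np.array(c['R']);t=np.array(c['t']); r=np.c_[s,np.ones(len(s))]@R; o=-R.T@t
    return o+r*((z-o[2])/r[:,2:])
def proj(c,X):
    X=np.atleast_2d(np.array(X,float)); p=X@np.array(c['R']).T+np.array(c['t']); s=p[:,:2]/p[:,2:]
    s=s*(1+c['k1']*(s**2).sum(1,keepdims=True)); return s*[c['fx'],c['fy']]+[c['cx'],c['cy']]
def st():
    s=telemetry.get_state(); R=s['tcp_rot']
    print('t %.1f tcp'%s['time'],s['tcp_pos'].round(1),'yaw(y axis) %.1f'%np.degrees(np.arctan2(R[1,1],R[0,1])),'w %.3f gf %.1f'%(s['width'],s['grasp_force']),'F',s['force'].round(1),'J',s['joints'].round(2)); return s
def shot(n,f=None,k=1.4):
    c=imaging.calibration(n); im=imaging.grab_frame(n)
    if f: cv2.imwrite('pics/'+f,cv2.resize(im[:,:,::-1],None,fx=k,fy=k,interpolation=cv2.INTER_CUBIC))
    return im,c
E
python3 - <<'E'
from h import *
c=imaging.calibration('top'); k=1.4
pts=dict(cup1=(458,289,103),cup2=(460,336,103),tumb=(505,340,103),pot1=(436,240,64),pot2=(493,242,64),pot3=(397,277,64),odd=(392,321,64),switch=(541,319,66),
 round=(264,320,10),square=(321,328,10),wc1=(432,271,25),wc2=(557,272,25),wc3=(557,367,25),wc4=(430,364,25),
 tub1=(268,210,30),tub2=(374,208,30),tub3=(376,268,30),tub4=(269,269,30),tr1=(238,282,16),tr2=(358,298,16),tr3=(350,367,16),tr4=(228,351,16))
for n,(u,v,z) in pts.items(): print(n,unproj(c,(u/k,v/k),z)[0].round(0))
w=imaging.calibration('wrist'); R=np.array(w['R']); s=st()
cam=-R.T@w['t']; print('cam',cam, 'in tool',s['tcp_rot'].T@(cam-s['tcp_pos']),'axis in tool',s['tcp_rot'].T@R[2], 'camx',s['tcp_rot'].T@R[0],w['fx'],w['k1'])
E
```

```text
cup1 [ 542. -144.  103.]
cup2 [ 440. -148.  103.]
tumb [ 433. -245.  103.]
pot1 [660. -99.  64.]
pot2 [ 658. -228.   64.]
pot3 [573. -12.  64.]
odd [474.  -2.  64.]
switch [ 484. -334.   66.]
round [478. 291.  10.]
square [461. 159.  10.]
wc1 [596. -93.  25.]
wc2 [ 599. -384.   25.]
wc3 [ 379. -379.   25.]
wc4 [383. -90.  25.]
tub1 [733. 290.  30.]
tub2 [742.  43.  30.]
tub3 [600.  36.  30.]
tub4 [593. 281.  30.]
tr1 [564. 354.  16.]
tr2 [531.  76.  16.]
tr3 [373.  91.  16.]
tr4 [404. 370.  16.]
t 0.1 tcp [214.  692.2 230.5] yaw(y axis) 72.8 w 1.000 gf 0.0 F [ 0.1 -0.4 -0.2] J [-1.35  0.6  -0.    1.6   0.    0.94 -0.08]
cam [140.46359841 714.85289606 373.07116698] in tool [  76.92230971   -0.32384058 -142.57757535] axis in tool [-3.00429677e-01  4.72055541e-04  9.53803851e-01] camx [ 4.74661782e-05  9.99999884e-01 -4.79967906e-04] 371.9111880894295 -0.028088710254492614
```

```bash
python3 -m handwheel '[[8.5,3.5,-4.5,1,-5],[8.5,3.5,-4.5,1,-5],[8.5,3.5,-4.5,1,-5],[8.5,3.5,-4.5,1,-5],[8.5,3.5,-4.5,1,-5],[8.5,3.5,-4.5,1,-5],[8.5,3.5,-4.5,1,-5],[8.5,3.5,-4.5,1,-5],[8.5,3.5,-4.5,1,-5],[8.5,3.5,-4.5,1,-5],[8.5,3.5,-4.5,0,-5],[8.5,-1.3,-5,0,-5],[8.5,-1.3,-5,0,-5],[8.5,-1.3,-5,0,-5],[8.5,-1.3,-5,0,-5],[8.5,-1.3,-5,0,-5],[8.5,-1.3,-5,0,-5],[8.5,-1.3,-5,0,-5],[8.5,-1.3,-5,0,-5],[8.5,-1.3,-5,0,-5]]' 40; python3 -m handwheel '[[8.5,0,0,0,0],[8.5,0,0,0,0],[8.5,0,0,0,0]]'
python3 - <<'E'
from h import *
st(); shot('wrist','w1.png'); shot('top','top1.png')
E
```

```text
time: 2.6
tcp_pos: [481.4, -253.6, 331.2]
tcp_rot: [[0.459, 0.888, 0.0], [0.888, -0.459, 0.0], [0.0, -0.0, -1.0]]
force: [0.1, -0.3, 0.5]
width: 0.998
grasp_force: 0.0
time: 2.98
tcp_pos: [482.6, -250.9, 331.0]
tcp_rot: [[0.454, 0.891, -0.0], [0.891, -0.454, 0.001], [0.0, -0.001, -1.0]]
force: [0.1, -0.3, -0.7]
width: 0.997
grasp_force: 0.0
t 3.0 tcp [ 482.6 -250.9  331. ] yaw(y axis) -27.0 w 0.997 gf 0.0 F [ 0.1 -0.3 -0.7] J [-0.1   0.31  0.64  1.92 -0.22  0.98  0.17]
```

View pics/w1.png

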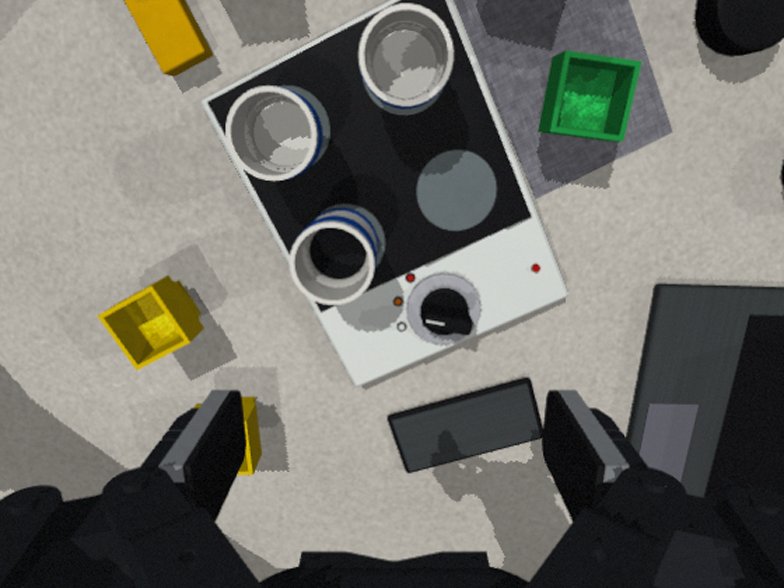

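Run:
```python
from h import *
im=cv2.imread('pics/w1.png'); cv2.imwrite('pics/w1c.png',cv2.resize(im[250:380,370:520],None,fx=4.5,fy=4.5,interpolation=cv2.INTER_CUBIC))
```

```text
(no output)
```

View pics/w1c.png

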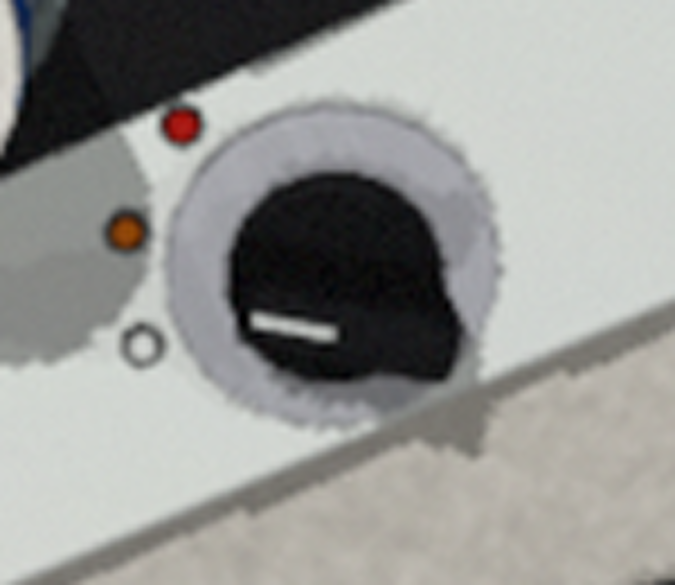

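Run:
```python
from h import *
c=imaging.calibration('wrist')
f=lambda u,v,z: unproj(c,[((370+u/4.5)/1.4,(250+v/4.5)/1.4)],z)[0]
ctr=f(333,262,26); print('ring ctr',ctr)
a=f(250,320,66);b=f(338,332,66); e=f(462,352,66); print(a,b,e)
ang=lambda d:np.degrees(np.arctan2(d[1],d[0])); print('bar dir towards mark',ang(a-b),'from ctr',ang(a-ctr), 'end-end',ang(a-e), 'mid',(f(238,318,66)+e)/2)
for n,p in dict(white=(141,346),orange=(126,231),red=(182,126)).items():
    q=f(*p,25); print(n,q.round(1),ang(q-ctr))
k=lambda u,v,z:unproj(c,[(u/1.4,v/1.4)],z)[0].round(1)
w=[k(206,100,25),k(566,296,25),k(358,385,25),k(532,218,25)]; print('warmer',w, ang(w[1]-w[2]))
print('cup1',k(406,50,103),'cup2',k(274,133,103),'tum',k(333,260,103), 'widths',k(359,50,103)-k(453,50,103),k(290,260,103)-k(377,260,103))
```

```text
ring ctr [ 489.28934965 -338.73617574   26.        ]
[ 473.24507352 -328.08495212   66.        ] [ 486.74897029 -337.63811509   66.        ] [ 505.61295781 -351.72585939   66.        ]
bar dir towards mark 144.7229797430315 from ctr 146.421232167459 end-end 143.85629505622703 mid [ 488.52595237 -339.22332689   66.        ]
white [ 446.5 -337.6   25. ] 178.50637933127277
orange [ 454.9 -314.2   25. ] 144.45432550414924
red [ 474.7 -299.7   25. ] 110.44762037379955
warmer [array([393.7, -89.8,  25. ]), array([ 592.7, -378.8,   25. ]), array([ 382.9, -371.7,   25. ]), array([ 592.4, -299.3,   25. ])] -1.9382499681378018
cup1 [ 548.5 -139.9  103. ] cup2 [ 445.  -145.4  103. ] tum [ 437.8 -241.5  103. ] widths [-54.8  27.9   0. ] [-56.7  28.9   0. ]
```

```bash
python3 -m handwheel '[[5,0,-1,-1.5,-9.85],[5,0,-1,-1.5,-9.85],[5,0.1,-1,-1.5,-9.85],[5,0.1,-1,-1.5,-9.85],[5,0.1,-1,-1.5,-9.85],[5,0.1,-1,-1.5,-9.85],[5,0.1,-1,-1.5,-9.85],[5,0.1,-1,-1.5,-9.85],[5,0.1,-0.8,-1.5,-9.85],[5,0,0,-1.5,-9.85],[4,0,0,-2,0],[4,0,0,-2,0],[4,0,0,0,0],[4,0,0,0,0]]'
python3 - <<'E'
from h import *
st(); shot('wrist','w2.png')
E
```

```text
time: 4.82
tcp_pos: [489.1, -340.7, 141.7]
tcp_rot: [[0.813, -0.583, 0.0], [-0.583, -0.813, -0.0], [0.0, -0.0, -1.0]]
force: [0.3, -0.2, 0.7]
width: 0.47
grasp_force: 0.0
t 4.8 tcp [ 489.1 -340.7  141.7] yaw(y axis) -125.6 w 0.470 gf 0.0 F [ 0.3 -0.2  0.7] J [-0.04  0.74  0.89  2.01 -0.82  0.8  -0.84]
```

View pics/w2.png

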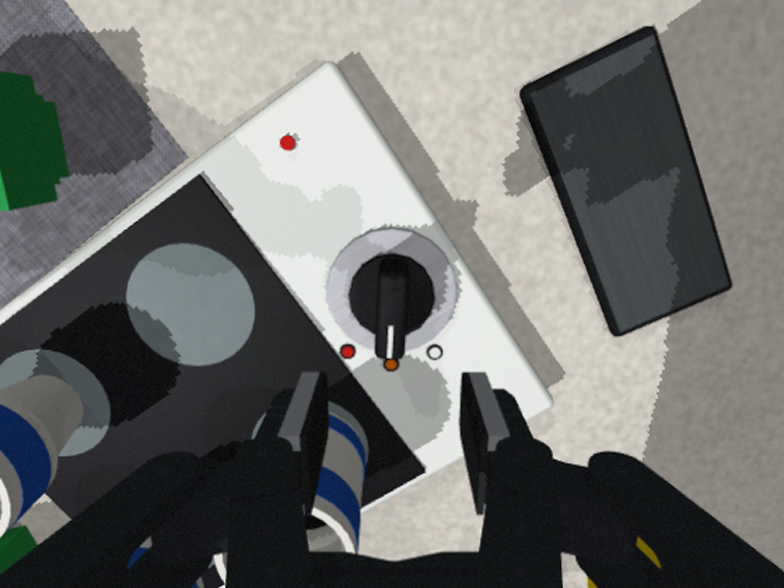

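```bash
python3 -m handwheel '[[4,0,0.1,-2.5,0],[4,0,0,-2.5,0],[4,0,0,-2.5,0],[4,0,0,-2,0],[4,0,0,-0.7,0],[4,0,0,0,0],[1,0,0,0,0],[0.5,0,0,0,0],[0.5,0,0,0,0],[0.5,0,0,0,0],[0.5,0,0,0,0]]' 50
python3 - <<'E'
from h import *
st()
E
```

```text
time: 6.25
tcp_pos: [489.5, -339.5, 40.2]
tcp_rot: [[0.812, -0.583, 0.001], [-0.583, -0.812, -0.0], [0.001, -0.0, -1.0]]
force: [-0.4, 1.3, 6.5]
width: 0.154
grasp_force: 50.8
t 6.2 tcp [ 489.5 -339.5   40.2] yaw(y axis) -125.7 w 0.154 gf 50.8 F [-0.4  1.3  6.5] J [ 0.08  0.84  0.7   2.06 -0.98  0.61 -0.72]
```

```bash
python3 -m handwheel '[[0.5,0,0,0,6],[0.5,0,0,0,6],[0.5,0,0,0,6],[0.5,0,0,0,6],[0.5,0,0,0,6],[0.5,0,0,0,5],[0.5,0,0,0,0],[0.5,0,0,0,0],[0.5,0,0,0,0]]'
python3 - <<'E'
from h import *
print(st()['torque'])
E
python3 -m handwheel '[[3.5,0,0,0,0],[4,0,0,0,0],[4,0,0,0,0],[4,0,0,3,0],[4,0,0,3,0],[4,0,0,4,0],[4,0,0,4,0],[4,0,0,2,0],[4,0,0,0,0],[4,0,0,0,0]]' | tail -7;  python3 - <<'E'
from h import *
st(); shot('wrist','w3.png')
E
```

```text
time: 7.38
tcp_pos: [489.8, -338.8, 40.2]
tcp_rot: [[1.0, -0.013, 0.002], [-0.013, -1.0, 0.001], [0.002, -0.001, -1.0]]
force: [0.6, 2.8, 7.1]
width: 0.153
grasp_force: 52.2
t 7.4 tcp [ 489.8 -338.8   40.2] yaw(y axis) -90.7 w 0.153 gf 52.2 F [0.6 2.8 7.1] J [ 0.16  0.79  0.54  2.06 -0.82  0.52 -0.27]
[ 0.75830731 -0.09701687 -0.67129883]
time: 8.62
tcp_pos: [488.8, -338.7, 198.1]
tcp_rot: [[1.0, -0.011, -0.001], [-0.011, -1.0, 0.001], [-0.001, -0.001, -1.0]]
force: [0.6, -0.3, -1.1]
width: 0.468
grasp_force: 0.0
t 8.6 tcp [ 488.8 -338.7  198.1] yaw(y axis) -90.7 w 0.468 gf 0.0 F [ 0.6 -0.3 -1.1] J [-0.    0.6   0.8   1.97 -0.59  0.82 -0.46]
```

View pics/w3.png

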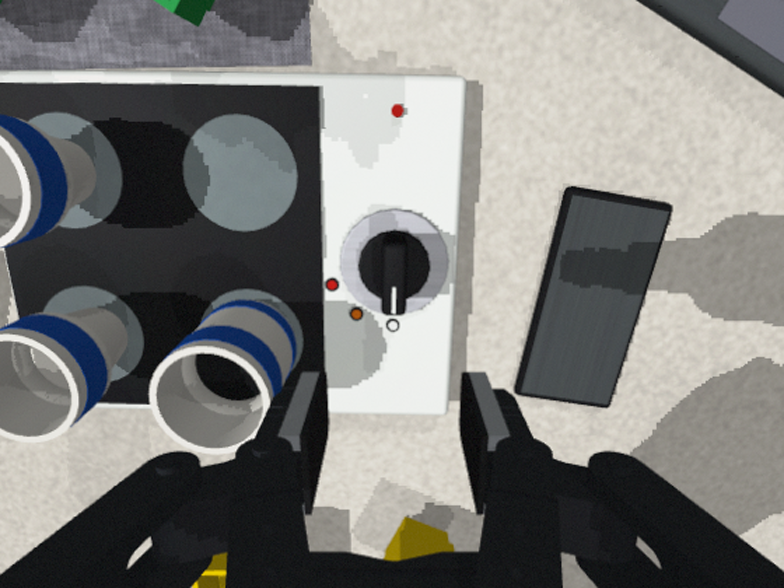

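```bash
cat >> h.py <<'E'
def ortho(im,c,x,y,z,half=120,s=2):
    """top-view of plane z: col -> +x, row -> -y, s px/mm, centred at x,y"""
    n=int(2*half*s); g=(np.arange(n)+.5)/s-half
    X,Y=np.meshgrid(x+g,y-g); p=proj(c,np.c_[X.ravel(),Y.ravel(),np.full(X.size,z)]).astype(np.float32).reshape(n,n,2)
    return cv2.remap(im,p[...,0],p[...,1],cv2.INTER_LINEAR)
def circ(im,c,x,y,z,r=31.5,half=60,s=2,tol=3):
    g=cv2.GaussianBlur(cv2.cvtColor(ortho(im,c,x,y,z,half,s),cv2.COLOR_RGB2GRAY),(5,5),0)
    h=cv2.HoughCircles(g,cv2.HOUGH_GRADIENT_ALT,1.5,20,param1=150,param2=0.6,minRadius=int((r-tol)*s),maxRadius=int((r+tol)*s))
    if h is None: return None
    h=h.reshape(-1,h.shape[-1]); return [(round(x-half+a[0]/s,1),round(y+half-a[1]/s,1),round(a[2]/s,1)) for a in h]
E
python3 -m handwheel '[[7,-0.1,1.4,1,9.07],[8.5,-0.1,1.4,1,9.07],[8.5,-0.1,1.4,1,9.07],[8.5,-0.1,1.4,1,9.07],[8.5,-0.1,1.4,1,9.07],[8.5,-0.1,1.4,1,9.07],[8.5,-0.1,1.4,1,9.07],[8.5,-0.1,1.4,1,9.07],[8.5,-0.1,1.4,1,9.07],[8.5,0,1.3,1,9.07],[8.5,0,0,0,0],[8.5,0,0,0,0],[8.5,0,0,0,0]]'|head -1
python3 - <<'E'
from h import *
st(); im,c=shot('wrist','w4.png')
for n,p in dict(c1=(548,-140),c2=(445,-145),t=(438,-241)).items(): print(n,circ(im,c,*p,103),circ(im,c,*p,105))
im,c=shot('scene')
for n,p in dict(c1=(548,-140),c2=(445,-145),t=(438,-241)).items(): print('scene',n,circ(im,c,*p,103))
E
```

```text
time: 10.3
t 10.3 tcp [ 479.8 -200.8  298.6] yaw(y axis) -0.1 w 0.998 gf 0.0 F [-1.  -0.3 -0.1] J [-0.06  0.29  0.46  2.   -0.16  0.88  0.48]
c1 [(np.float32(545.8), np.float32(-140.8), np.float32(31.9))] [(np.float32(545.0), np.float32(-140.8), np.float32(31.6))]
c2 [(np.float32(444.2), np.float32(-144.2), np.float32(31.0))] [(np.float32(444.2), np.float32(-144.2), np.float32(31.0))]
t [(np.float32(436.5), np.float32(-242.5), np.float32(30.8))] [(np.float32(435.0), np.float32(-241.0), np.float32(31.7))]
scene c1 [(np.float32(547.2), np.float32(-143.0), np.float32(32.1))]
scene c2 None
scene t None
```

```bash
python3 -m handwheel '[[8.5,-1.1,-1,-4,0],[8.5,-1.1,-1,-4,0],[8.5,-1.1,-1.1,-4,0],[8.5,-1,-1,-4,0],[8.5,0,0,-3,0],[8.5,0,0,-2,0],[8.5,0,0,-2,0],[8.5,0,0,0,0],[6,0,0,0,0],[5,0,0,0,0],[5,0,0,0,0],[5,0,0,0,0],[5,0,0,0,0]]' 40; python3 -m handwheel '[[5,0,0,2,0],[5,0,0,4,0],[5,0,0,4,0],[5,0,0,4,0],[5,2.3,4.6,0,0],[5,2.3,4.6,0,0],[5,2.3,4.6,0,0],[5,2.3,4.6,0,0],[5,2.3,4.6,0,0],[5,2.3,4.6,0,0],[5,2.3,4.6,0,0],[5,2.3,4.6,0,0],[5,2.3,4.6,0,0],[5,2.3,4.6,0,0],[5,0,0,-4,0],[5,0,0,0,0],[5,0,0,0,0]]'
python3 - <<'E'
from h import *
st(); im,c=shot('wrist','w5.png')
E
```

```text
time: 12.02
tcp_pos: [437.4, -241.5, 70.2]
tcp_rot: [[-0.0, 1.0, 0.001], [1.0, 0.0, -0.001], [-0.001, 0.001, -1.0]]
force: [-1.2, 0.7, 7.9]
width: 0.728
grasp_force: 44.7
time: 14.15
tcp_pos: [667.4, 217.7, 170.4]
tcp_rot: [[0.001, 1.0, 0.0], [1.0, -0.001, -0.0], [-0.0, 0.0, -1.0]]
force: [0.6, -0.3, -0.8]
width: 0.728
grasp_force: 44.5
t 14.2 tcp [667.4 217.7 170.4] yaw(y axis) -0.0 w 0.728 gf 44.5 F [ 0.6 -0.3 -0.8] J [-0.64  0.67  0.41  1.73 -0.34  0.82 -0.08]
```

View pics/w5.png

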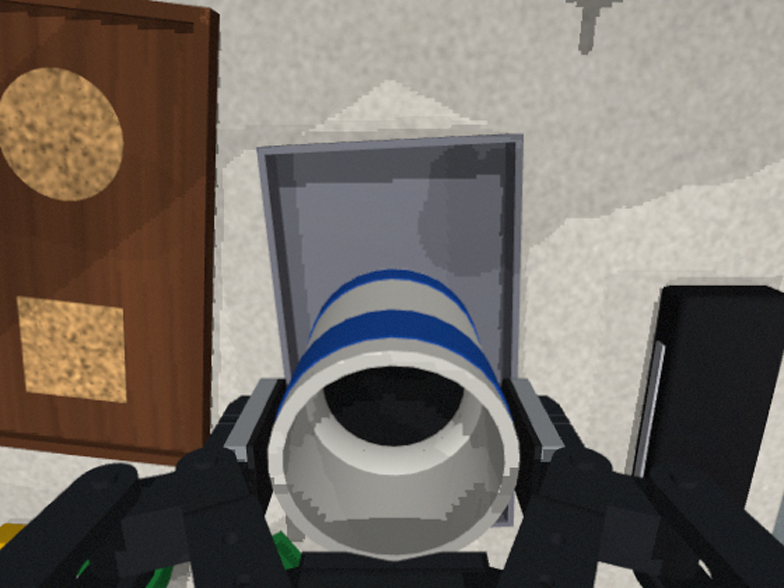

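Run:
```python
from h import *
c=imaging.calibration('wrist'); k=lambda u,v,z:unproj(c,[(u/1.4,v/1.4)],z)[0].round(1)
print('tub',k(258,148,30),k(523,135,30),k(512,525,30),k(275,300,30))
q=np.array([k(18,297,10),k(123,306,10),k(127,403,10),k(25,391,10)]);print('sq',q.mean(0),q)
print('round',(k(60,67,10)+k(66,201,10))/2,k(123,140,10),k(61,133,10))
```

```text
tub [596.7 287.2  30. ] [735.6 293.6  30. ] [746.8  45.3  30. ] [600.  203.3  30. ]
sq [463.45  163.125  10.   ] [[435.3 199.1  10. ]
 [500.6 193.2  10. ]
 [492.4 125.9  10. ]
 [425.5 134.3  10. ]]
round [481.65 294.05  10.  ] [515.7 291.6  10. ] [480.8 295.8  10. ]
```

```bash
python3 -m handwheel '[[5,0.1,0.5,-3,0],[5,0.1,0.5,-3,0],[5,0,0,-3,0],[5,0,0,-2,0],[5,0,0,-0.7,0],[5,0,0,-0.3,0],[5,0,0,0,0],[5,0,0,0,0]]'; python3 -m handwheel '[[6.8,0,0,0,0],[7.5,0,0,0,0],[8.5,0,0,0,0],[8.5,0,0,0,0],[8.5,0,0,4,0],[8.5,0,0,5,0],[8.5,0,0,5,0],[8.5,0,0,0,0],[8.5,0,0,0,0]]';  python3 - <<'E'
from h import *
st(); im,c=shot('wrist','w6.png'); print(circ(im,c,669,228,82))
im,c=shot('top'); 
for p in ((546,-141),(444,-144)): print(circ(im,c,*p,103))
E
```

```text
time: 15.2
tcp_pos: [669.6, 228.8, 50.2]
tcp_rot: [[-0.0, 1.0, 0.001], [1.0, 0.0, 0.0], [0.0, 0.001, -1.0]]
force: [0.3, 0.3, -0.7]
width: 0.733
grasp_force: 44.7
time: 16.32
tcp_pos: [668.7, 228.8, 189.0]
tcp_rot: [[-0.001, 1.0, -0.0], [1.0, 0.001, 0.0], [0.0, -0.0, -1.0]]
force: [0.4, 0.0, -0.5]
width: 0.996
grasp_force: 0.0
t 16.3 tcp [668.7 228.8 189. ] yaw(y axis) 0.0 w 0.996 gf 0.0 F [ 0.4  0.  -0.5] J [-0.66  0.65  0.42  1.7  -0.33  0.86 -0.1 ]
[(np.float32(676.5), np.float32(253.5), np.float32(31.3))]
[(np.float32(545.2), np.float32(-144.0), np.float32(32.0))]
[(np.float32(441.0), np.float32(-144.8), np.float32(32.1))]
```

View pics/w6.png

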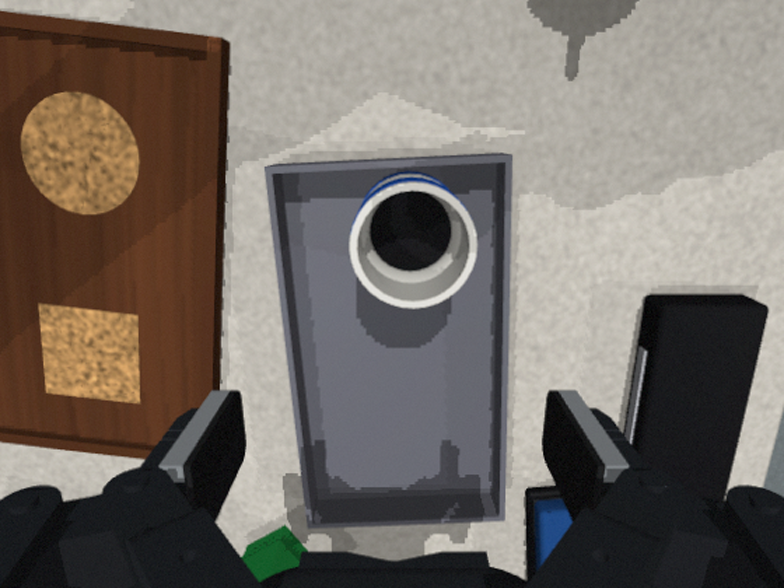

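```bash
python3 -m handwheel '[[8.5,-2.8,-4.66,1,5.6],[8.5,-2.8,-4.66,0,5.6],[8.5,-2.8,-4.66,0,5.6],[8.5,-2.8,-4.66,0,5.6],[8.5,-2.8,-4.66,0,5.6],[8.5,-2.8,-4.66,0,5.6],[8.5,-2.8,-4.66,0,5.6],[8.5,-2.8,-4.66,0,5.6],[8.5,0,0,0,0],[8.5,0,0,-4,0],[8.5,0,0,-4,0],[8.5,0,0,-2,0]]' 40
python3 - <<'E'
from h import *
st(); im,c=shot('wrist'); print(circ(im,c,443,-144,103),circ(im,c,443,-144,105))
E
```

```text
time: 17.92
tcp_pos: [444.6, -142.9, 96.8]
tcp_rot: [[-0.705, 0.709, -0.003], [0.709, 0.705, 0.001], [0.003, -0.002, -1.0]]
force: [-0.0, -0.1, 0.5]
width: 0.994
grasp_force: 0.0
t 17.9 tcp [ 444.6 -142.9   96.8] yaw(y axis) 44.8 w 0.994 gf 0.0 F [-0.  -0.1  0.5] J [ 0.11  0.53  0.12  2.3  -0.19  0.32  1.17]
[(np.float32(440.8), np.float32(-143.2), np.float32(31.0))] [(np.float32(440.8), np.float32(-141.8), np.float32(30.9))]
```

```bash
python3 -m handwheel '[[8.5,-0.2,-0.1,-1.7,0],[8.5,0,0,-1,0],[8.5,0,0,0,0],[6,0,0,0,0],[5,0,0,0,0],[5,0,0,0,0],[5,0,0,0,0],[5,0,0,2,0],[5,0,0,5,0],[5,0,0,5,0]]' 40; python3 -m handwheel '[[5,0.49,5.48,0,0],[5,0.49,5.48,0,0],[5,0.49,5.48,0,0],[5,0.49,5.48,0,0],[5,0.49,5.48,0,0],[5,0.49,5.48,0,0],[5,0.49,5.48,0,0],[5,0.49,5.48,0,0],[5,0,0,-5,0],[5,0,0,-3,0],[5,0,0,-2,0],[5,0,0,0,0],[5,0,0,0,0]]'
python3 - <<'E'
from h import *
st()
E
```

```text
time: 19.23
tcp_pos: [442.8, -145.1, 194.0]
tcp_rot: [[-0.705, 0.709, -0.0], [0.709, 0.705, 0.0], [0.0, -0.0, -1.0]]
force: [1.0, 0.1, -1.2]
width: 0.743
grasp_force: 44.7
time: 20.85
tcp_pos: [482.7, 293.4, 93.3]
tcp_rot: [[-0.705, 0.709, 0.001], [0.709, 0.705, 0.001], [-0.0, 0.001, -1.0]]
force: [1.3, 0.3, -1.1]
width: 0.735
grasp_force: 44.7
t 20.9 tcp [482.7 293.4  93.3] yaw(y axis) 44.8 w 0.735 gf 44.7 F [ 1.3  0.3 -1.1] J [-0.75  0.61  0.15  2.09 -0.2   0.46  0.33]
```

```bash
python3 -m handwheel '[[5,-0.1,0,-2,0],[5,0,0,-1.4,0],[5,0,0,-0.3,0],[5,0,0,0,0],[5,0,0,0,0]]'; python3 -m handwheel '[[5,0,0,-0.15,0],[5,0,0,0,0],[6.6,0,0,0,0],[7,0,0,0,0],[8.5,0,0,0,0],[8.5,0,0,0,0],[8.5,0,0,4,0],[8.5,0,0,5,0],[8.5,0,0,5,0],[8.5,0,0,0,0],[8.5,0,0,0,0]]';  python3 - <<'E'
from h import *
st(); im,c=shot('wrist'); print(circ(im,c,482,294,88)); im,c=shot('scene'); print(circ(im,c,482,294,88));print(circ(im,c,546,-142,103))
E
```

```text
time: 21.48
tcp_pos: [481.8, 293.7, 57.4]
tcp_rot: [[-0.705, 0.709, 0.001], [0.709, 0.705, 0.002], [0.0, 0.002, -1.0]]
force: [-4.0, -1.6, 20.3]
width: 0.743
grasp_force: 47.5
time: 22.85
tcp_pos: [481.0, 293.2, 193.4]
tcp_rot: [[-0.705, 0.709, -0.0], [0.709, 0.705, -0.0], [0.0, -0.0, -1.0]]
force: [-0.4, -1.5, -0.9]
width: 0.997
grasp_force: 0.0
t 22.9 tcp [481.  293.2 193.4] yaw(y axis) 44.8 w 0.997 gf 0.0 F [-0.4 -1.5 -0.9] J [-0.8   0.46  0.22  2.02 -0.15  0.67  0.3 ]
[(np.float32(479.8), np.float32(295.5), np.float32(31.4))]
None
[(np.float32(547.5), np.float32(-142.8), np.float32(32.0))]
```

```bash
python3 -m handwheel '[[8.5,0.81,-5.44,0,0],[8.5,0.81,-5.44,0,0],[8.5,0.81,-5.44,0,0],[8.5,0.81,-5.44,0,0],[8.5,0.81,-5.44,0,0],[8.5,0.81,-5.44,0,0],[8.5,0.81,-5.44,0,0],[8.5,0.81,-5.44,0,0],[8.5,0,0,0,0],[8.5,0,0,-4,0],[8.5,0,0,-4,0],[8.5,0,0,0,0],[8.5,0,0,0,0]]' 40
python3 - <<'E'
from h import *
st(); im,c=shot('wrist'); print(circ(im,c,546,-142,103),circ(im,c,546,-142,105))
E
```

```text
time: 24.58
tcp_pos: [546.2, -141.6, 114.2]
tcp_rot: [[-0.705, 0.709, -0.0], [0.709, 0.705, 0.0], [0.0, -0.0, -1.0]]
force: [0.5, -0.5, 0.4]
width: 0.996
grasp_force: 0.0
t 24.6 tcp [ 546.2 -141.6  114.2] yaw(y axis) 44.8 w 0.996 gf 0.0 F [ 0.5 -0.5  0.4] J [ 0.04  0.58  0.16  2.08 -0.18  0.5   1.12]
[(np.float32(546.0), np.float32(-140.5), np.float32(31.1))] [(np.float32(543.8), np.float32(-141.2), np.float32(30.8))]
```

```bash
python3 -m handwheel '[[8.5,0,0.1,-3.4,0],[8.5,0,0,-1,0],[8.5,0,0,0,0],[6,0,0,0,0],[5,0,0,0,0],[5,0,0,0,0],[5,0,0,0,0]]' 40;  python3 -m handwheel '[[5,0,0,3,0],[5,0,0,5,0],[5,0,0,5,0],[5,-0.82,5.45,0,0],[5,-0.82,5.45,0,0],[5,-0.82,5.45,0,0],[5,-0.82,5.45,0,0],[5,-0.82,5.45,0,0],[5,-0.82,5.45,0,0],[5,-0.82,5.45,0,0],[5,-0.82,5.45,0,0],[5,0,0,-3,0],[5,0,0,0,0],[5,0,0,0,0]]'
python3 - <<'E'
from h import *
s=st(); im,c=shot('wrist','w7.png',1.2); x,y,z=s['tcp_pos']
for d in (30,33): print(circ(im,c,x,y,z+d),circ(im,c,x,y,z+d,r=27.5))
E
```

```text
time: 25.5
tcp_pos: [546.7, -141.3, 71.3]
tcp_rot: [[-0.705, 0.709, 0.002], [0.709, 0.705, -0.0], [-0.002, 0.001, -1.0]]
force: [-1.2, -0.1, 6.3]
width: 0.745
grasp_force: 42.5
time: 27.25
tcp_pos: [481.0, 294.1, 170.7]
tcp_rot: [[-0.704, 0.71, 0.0], [0.71, 0.704, -0.0], [-0.0, 0.0, -1.0]]
force: [-0.0, -0.1, -1.7]
width: 0.74
grasp_force: 45.0
t 27.2 tcp [481.  294.1 170.7] yaw(y axis) 44.7 w 0.740 gf 45.0 F [-0.  -0.1 -1.7] J [-0.79  0.49  0.21  2.04 -0.17  0.62  0.3 ]
[(np.float64(481.0), np.float64(292.6), np.float32(31.5))] [(np.float64(481.0), np.float64(292.6), np.float32(28.0))]
[(np.float64(478.8), np.float64(294.9), np.float32(31.0))] [(np.float64(480.3), np.float64(294.1), np.float32(27.2))]
```

View pics/w7.png

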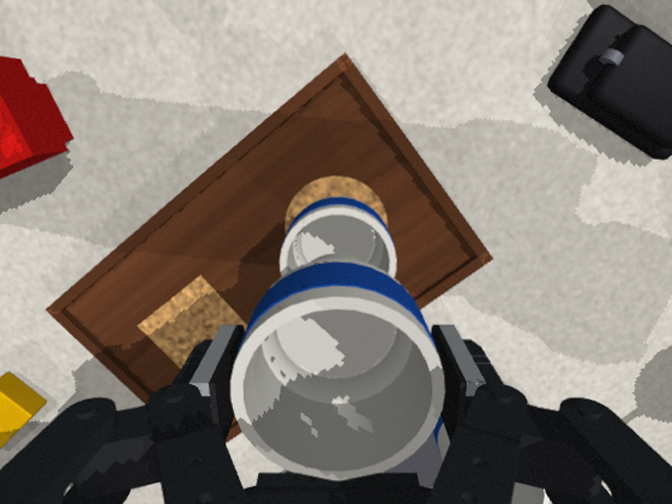

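```bash
python3 -m handwheel '[[5,-0.1,0.15,-2,0],[5,0,0,-2,0],[5,0,0,-1.5,0],[5,0,0,-1.2,0],[5,0,0,-0.7,0],[5,0,0,0,0],[5,0,0,0,0]]'; python3 -m handwheel '[[5,0,0,-0.2,0],[5,0,0,-0.1,0],[5,0,0,0,0],[5,0,0,0,0]]'
```

```text
time: 28.18
tcp_pos: [479.8, 296.7, 96.2]
tcp_rot: [[-0.705, 0.709, 0.001], [0.709, 0.705, 0.0], [-0.0, 0.001, -1.0]]
force: [-0.2, -0.1, -1.4]
width: 0.741
grasp_force: 45.1
time: 28.68
tcp_pos: [479.5, 296.6, 92.8]
tcp_rot: [[-0.705, 0.709, 0.0], [0.709, 0.705, 0.0], [-0.0, 0.0, -1.0]]
force: [-0.8, -0.1, -2.3]
width: 0.74
grasp_force: 45.1
```

```bash
python3 -m handwheel '[[5,0,0,-0.1,0],[5,0,0,-0.05,0],[5,0,0,0,0],[5,0,0,0,0]]';  python3 -m handwheel '[[5,0,0,-0.1,0],[5,0,0,0,0],[5,0,0,0,0]]'
```

```text
time: 29.18
tcp_pos: [479.5, 296.6, 91.3]
tcp_rot: [[-0.705, 0.709, 0.0], [0.709, 0.705, -0.0], [-0.0, -0.0, -1.0]]
force: [0.3, -0.5, -1.9]
width: 0.742
grasp_force: 45.1
time: 29.55
tcp_pos: [479.7, 296.7, 90.4]
tcp_rot: [[-0.705, 0.709, 0.0], [0.709, 0.705, 0.0], [-0.0, 0.0, -1.0]]
force: [0.6, 0.4, 0.4]
width: 0.743
grasp_force: 45.2
```

Contact just beginning; release, rise and measure the stack and the pots on the next view.

```bash
python3 -m handwheel '[[5,0,0,-0.05,0],[6.6,0,0,0,0],[7,0,0,0,0],[8.5,0,0,0,0],[8.5,0,0,0,0],[8.5,0,0,4,0],[8.5,0,0,5,0],[8.5,0,0,6,0],[8.5,0,0,0,0],[8.5,0,0,0,0]]' | sed -n 1,2p;  python3 - <<'E'
from h import *
s=st(); im,c=shot('wrist','w8.png',1.2); x,y,z=s['tcp_pos']
print(circ(im,c,480,296,122),circ(im,c,480,296,126))
im,c=shot('top'); print(circ(im,c,480,296,122))
# green pots
hsv=cv2.cvtColor(im,cv2.COLOR_RGB2HSV); m=cv2.inRange(hsv,(45,90,30),(80,255,255))
n,l,stt,cen=cv2.connectedComponentsWithStats(m)
for i in range(1,n):
    if stt[i,4]>60: print(stt[i],unproj(c,cen[i],50)[0].round(0))
E
```

```text
time: 30.8
tcp_pos: [479.2, 296.5, 239.8]
t 30.8 tcp [479.2 296.5 239.8] yaw(y axis) 44.8 w 0.997 gf 0.0 F [-0.4 -0.6 -0.1] J [-0.83  0.4   0.24  1.98 -0.14  0.78  0.27]
[(np.float32(481.5), np.float32(296.8), np.float32(31.2))] [(np.float32(478.5), np.float32(298.2), np.float32(30.9))]
None
[544 108  16  12 100] [ 893. -933.   50.]
[ 541  133   19   96 1366] [ 655. -905.   50.]
[300 159  25  25 355] [ 663. -100.   50.]
[340 161  25  25 351] [ 661. -229.   50.]
[273 186  23  24 326] [578. -13.  50.]
```

View pics/w8.png

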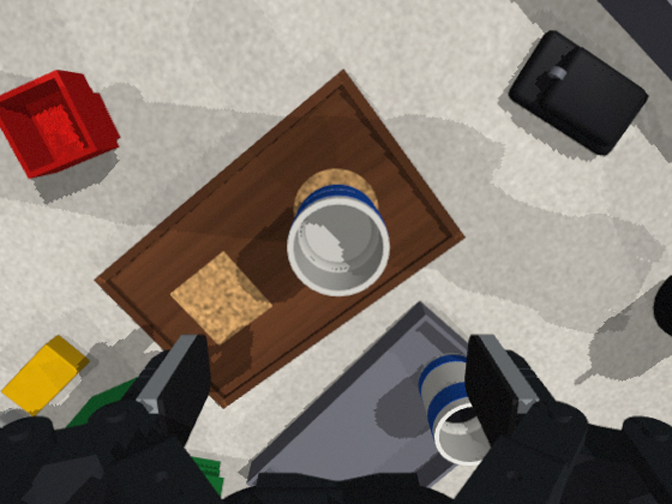

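```bash
python3 -m handwheel '[[8.5,1.4,-4.83,0.75,-5.6],[8.5,1.4,-4.83,0.75,-5.6],[8.5,1.4,-4.83,0.75,-5.6],[8.5,1.4,-4.83,0.75,-5.6],[8.5,1.4,-4.83,0.75,-5.6],[8.5,1.4,-4.83,0.75,-5.6],[8.5,1.4,-4.83,0.75,-5.6],[8.5,1.4,-4.83,0.75,-5.6],[8.5,0,0,0,0],[8.5,0,0,0,0],[8.5,0,0,0,0]]' | sed -n 1,2p;  python3 - <<'E'
from h import *
s=st(); im,c=shot('wrist')
o=np.hstack([ortho(im,c,x,y,64,60,3) for x,y in ((660,-100),(658,-228))])
o2=np.hstack([ortho(im,c,x,y,64,60,3) for x,y in ((573,-12),(474,-2))])
cv2.imwrite('pics/w9.png',np.vstack([o,o2])[:,:,::-1])
E
```

```text
time: 32.28
tcp_pos: [591.1, -88.2, 298.9]
t 32.3 tcp [591.1 -88.2 298.9] yaw(y axis) 0.2 w 0.996 gf 0.0 F [0.1 0.1 1.6] J [-0.31  0.41  0.52  1.84 -0.25  0.95  0.32]
```

View pics/w9.png

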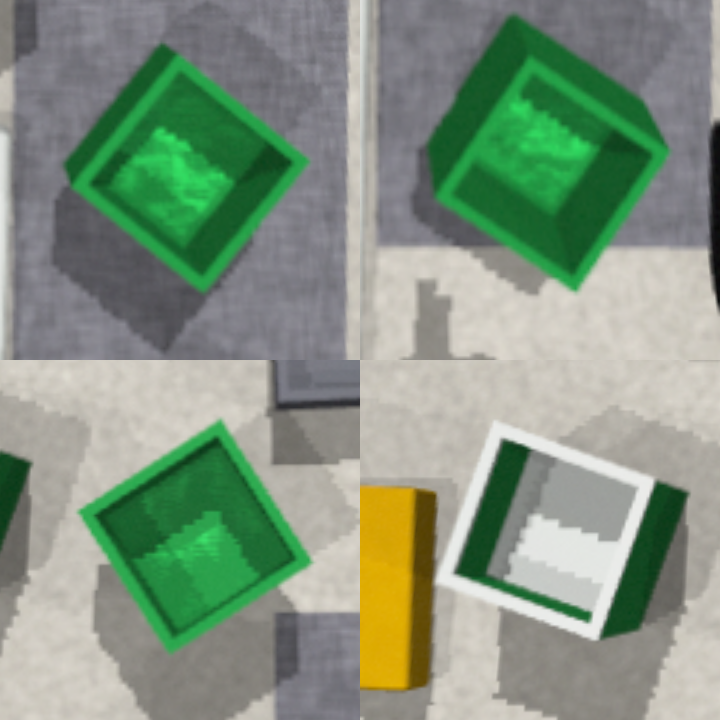

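```bash
cat >> h.py <<'E'
from scipy.optimize import minimize
def square(im,c,x,y,z,deg,half=50,s=3):
    """chamfer fit of the 57/49 mm rim at height z; returns x,y,deg,mean edge distance mm"""
    e=cv2.Canny(cv2.GaussianBlur(ortho(im,c,x,y,z,half,s),(5,5),0),25,70)
    d=np.minimum(cv2.distanceTransform(255-e,cv2.DIST_L2,5)/s,4).astype(np.float32)
    u=np.linspace(-1,1,41)[:-1]; q=np.r_[np.c_[u,0*u-1],np.c_[0*u+1,u],np.c_[-u,0*u+1],np.c_[0*u-1,-u]]
    q=np.r_[q*28.5,q*24.5]
    def f(p):
        a=np.radians(deg+p[2]); w=q@np.array([[np.cos(a),np.sin(a)],[-np.sin(a),np.cos(a)]])+p[:2]
        g=np.c_[(w[:,0]+half)*s,(half-w[:,1])*s].astype(np.float32)[None]
        return cv2.remap(d,g[...,0],g[...,1],cv2.INTER_LINEAR,borderValue=4).mean()
    r=min((minimize(f,[a,b,t],method='Nelder-Mead',options=dict(initial_simplex=np.array([a,b,t])+[[0,0,0],[2,0,0],[0,2,0],[0,0,4]])) for a in (-3,0,3) for b in (-3,0,3) for t in (-3,3)),key=lambda r:r.fun)
    return np.round([x+r.x[0],y+r.x[1],deg+r.x[2],r.fun],2)
E
python3 - <<'E'
from h import *
s=st(); im,c=shot('wrist')
for p in ((578.1,-10.8,64,32.8),(663.6,-97.6,64,-38.9),(662.1,-225.6,64,-34.5),(476.4,1.3,64,-20.5)): print(square(im,c,*p))
E
python3 -m handwheel '[[8.5,-0.3,2,-4,8.15],[8.5,-0.3,2,-4,8.15],[8.5,-0.3,2,-4,8.15],[8.5,-0.3,1.8,-4,8.15],[8.5,0,0,-2,0],[8.5,0,0,0,0],[8.5,0,0,0,0]]' 40 | sed -n 1,2p
python3 - <<'E'
from h import *
s=st(); im,c=shot('wrist')
print(square(im,c,578.1,-10.8,64,32.8))
E
```

```text
t 32.3 tcp [591.2 -88.3 299.1] yaw(y axis) 0.2 w 0.995 gf 0.0 F [ 0.6  0.1 -0.7] J [-0.31  0.41  0.52  1.84 -0.25  0.95  0.32]
[ 5.7804e+02 -1.0860e+01  3.2680e+01  1.0000e-01]
[ 6.6342e+02 -9.7800e+01 -3.8950e+01  1.1000e-01]
[ 6.6203e+02 -2.2592e+02 -3.3850e+01  2.2000e-01]
[476.03   1.23 -19.65   0.48]
time: 33.25
tcp_pos: [580.0, -11.8, 120.6]
t 33.2 tcp [580.  -11.8 120.6] yaw(y axis) 32.6 w 0.993 gf 0.0 F [-0.4  0.7 -0.2] J [-0.25  0.59  0.25  2.04 -0.27  0.54  0.76]
[ 5.7787e+02 -1.0910e+01  3.2910e+01  8.0000e-02]
```

```bash
python3 -m handwheel '[[8.5,-0.2,0.1,-4,0],[8.5,0,0,-3,0],[8.5,0,0,-1.7,0],[8.5,0,0,0,0],[5.5,0,0,0,0],[4,0,0,0,0],[4,0,0,0,0],[4,0,0,0,0]]' 40; python3 -m handwheel '[[4,0,0,4,0],[4,0,0,5,0],[4,-2.28,3.48,0,-8.1],[4,-2.28,3.48,0,-8.1],[4,-2.28,3.48,0,-8.1],[4,-2.28,3.48,0,-8.1],[4,-2.28,3.48,0,-8.1],[4,0,0,-4,0],[4,0,0,-2,0],[4,0,0,0,0],[4,0,0,0,0]]'
python3 - <<'E'
from h import *
s=st(); im,c=shot('wrist'); x,y,z=s['tcp_pos']
print(square(im,c,x,y,z+31,-7.6))
E
```

```text
time: 34.3
tcp_pos: [578.3, -10.8, 34.1]
tcp_rot: [[-0.539, 0.842, 0.002], [0.842, 0.539, 0.0], [-0.001, 0.002, -1.0]]
force: [-0.2, -0.2, 6.7]
width: 0.663
grasp_force: 42.8
time: 35.67
tcp_pos: [464.0, 163.0, 63.6]
tcp_rot: [[0.138, 0.99, 0.001], [0.99, -0.138, 0.0], [0.001, 0.001, -1.0]]
force: [1.1, -0.1, -1.2]
width: 0.659
grasp_force: 43.6
t 35.7 tcp [464.  163.   63.6] yaw(y axis) -7.9 w 0.659 gf 43.6 F [ 1.1 -0.1 -1.2] J [-0.68  0.63  0.33  2.28 -0.66  0.32  0.09]
[ 4.6369e+02  1.6364e+02 -7.5600e+00  3.3000e-01]
```

```bash
python3 -m handwheel '[[4,0,0,-1.2,0],[4,0,0,-0.5,0],[4,0,0,-0.2,0],[4,0,0,0,0],[4,0,0,0,0]]'; python3 -m handwheel '[[4,0,0,-0.05,0],[6,0,0,0,0],[6.5,0,0,0,0],[8.5,0,0,0,0],[8.5,0,0,0,0],[8.5,0,0,4,0],[8.5,0,0,5,0],[8.5,0,0,3,0],[8.5,0,0,0,0],[8.5,0,0,0,0]]';  python3 - <<'E'
from h import *
s=st(); im,c=shot('wrist'); print(square(im,c,464,163.3,74,-7.6), circ(im,c,481,296,122))
E
```

```text
time: 36.35
tcp_pos: [463.3, 163.1, 44.1]
tcp_rot: [[0.137, 0.991, -0.0], [0.991, -0.137, 0.0], [0.0, -0.0, -1.0]]
force: [-2.5, -0.1, 7.0]
width: 0.66
grasp_force: 44.5
time: 37.6
tcp_pos: [463.1, 163.4, 162.8]
tcp_rot: [[0.136, 0.991, -0.0], [0.991, -0.136, 0.0], [-0.0, -0.0, -1.0]]
force: [-0.2, -0.4, -0.7]
width: 0.992
grasp_force: 0.0
t 37.6 tcp [463.1 163.4 162.8] yaw(y axis) -7.8 w 0.992 gf 0.0 F [-0.2 -0.4 -0.7] J [-0.87  0.49  0.58  2.22 -0.5   0.57 -0.04]
[ 4.6287e+02  1.6290e+02 -7.8200e+00  1.3000e-01] None
```

```bash
python3 -m handwheel '[[8.5,3.34,-4.35,0,-5.2],[8.5,3.34,-4.35,0,-5.2],[8.5,3.34,-4.35,0,-5.2],[8.5,3.34,-4.35,0,-5.2],[8.5,3.34,-4.35,0,-5.2],[8.5,3.34,-4.35,0,-5.2],[8.5,0,0,-4,0],[8.5,0,0,-3,0],[8.5,0,0,0,0],[8.5,0,0,0,0]]' 40
python3 - <<'E'
from h import *
s=st(); im,c=shot('wrist')
print(square(im,c,663.4,-97.8,64,-39))
E
```

```text
time: 38.9
tcp_pos: [664.0, -98.4, 93.5]
tcp_rot: [[0.631, 0.776, -0.0], [0.776, -0.631, -0.0], [-0.0, 0.0, -1.0]]
force: [0.9, -0.1, -0.7]
width: 0.997
grasp_force: 0.0
t 38.9 tcp [664.  -98.4  93.5] yaw(y axis) -39.1 w 0.997 gf 0.0 F [ 0.9 -0.1 -0.7] J [-0.31  0.78  0.62  1.86 -0.67  0.72  0.01]
[ 6.6352e+02 -9.7850e+01 -3.8920e+01  7.0000e-02]
```

```bash
python3 -m handwheel '[[8.5,0,0.05,-3,0],[8.5,0,0,-3,0],[8.5,0,0,0,0],[5.5,0,0,0,0],[4,0,0,0,0],[4,0,0,0,0],[4,0,0,0,0]]' 40; python3 -m handwheel '[[4,0,0,4,0],[4,0,0,5,0],[4,0,0,3,0],[4,-3.35,4.35,0,5.2],[4,-3.35,4.35,0,5.2],[4,-3.35,4.35,0,5.2],[4,-3.35,4.35,0,5.2],[4,-3.35,4.35,0,5.2],[4,-3.35,4.35,0,5.2],[4,0,0,-3,0],[4,0,0,0,0],[4,0,0,0,0]]'
python3 - <<'E'
from h import *
s=st(); im,c=shot('wrist'); x,y,z=s['tcp_pos']
print(square(im,c,x,y,z+30,-7.8))
E
```

```text
time: 39.83
tcp_pos: [664.9, -97.5, 35.2]
tcp_rot: [[0.63, 0.776, 0.003], [0.776, -0.63, -0.0], [0.001, 0.002, -1.0]]
force: [-0.4, 0.1, 5.9]
width: 0.659
grasp_force: 43.2
time: 41.32
tcp_pos: [463.8, 162.8, 124.2]
tcp_rot: [[0.139, 0.99, 0.001], [0.99, -0.139, 0.0], [0.0, 0.001, -1.0]]
force: [0.6, -0.3, -1.8]
width: 0.658
grasp_force: 43.3
t 41.3 tcp [463.8 162.8 124.2] yaw(y axis) -8.0 w 0.658 gf 43.3 F [ 0.6 -0.3 -1.8] J [-0.81  0.55  0.51  2.25 -0.59  0.48  0.03]
[ 4.6328e+02  1.6283e+02 -7.8900e+00  3.0000e-01]
```

```bash
python3 -m handwheel '[[4,-0.04,0,-2,0],[4,0,0,-1.2,0],[4,0,0,-0.7,0],[4,0,0,-0.3,0],[4,0,0,0,0],[4,0,0,0,0]]'; python3 -m handwheel '[[4,0,0,-0.1,0],[4,0,0,-0.1,0],[4,0,0,0,0],[4,0,0,0,0]]'
```

```text
time: 42.12
tcp_pos: [462.6, 163.7, 81.5]
tcp_rot: [[0.137, 0.991, 0.0], [0.991, -0.137, 0.0], [0.0, 0.0, -1.0]]
force: [-0.1, 0.9, -1.7]
width: 0.656
grasp_force: 43.5
time: 42.62
tcp_pos: [462.5, 163.7, 79.3]
tcp_rot: [[0.137, 0.991, 0.0], [0.991, -0.137, -0.0], [-0.0, 0.0, -1.0]]
force: [-1.4, -0.1, -0.8]
width: 0.656
grasp_force: 43.5
```

```bash
python3 -m handwheel '[[4,0,0,-0.1,0],[4,0,0,0,0],[4,0,0,0,0]]' | sed -n 2,4p; python3 -m handwheel '[[6,0,0,0,0],[6.5,0,0,0,0],[8.5,0,0,0,0],[8.5,0,0,0,0],[8.5,0,0,4,0],[8.5,0,0,5,0],[8.5,0,0,3,0],[8.5,0,0,0,0],[8.5,0,0,0,0]]' | sed -n 1,2p;  python3 - <<'E'
from h import *
s=st(); im,c=shot('wrist'); print(square(im,c,463,163,108,-7.8))
E
```

```text
tcp_pos: [462.7, 163.7, 79.1]
tcp_rot: [[0.137, 0.991, 0.001], [0.991, -0.137, 0.001], [0.001, 0.001, -1.0]]
force: [-2.6, -1.0, 13.2]
time: 44.12
tcp_pos: [462.1, 163.9, 197.8]
t 44.1 tcp [462.1 163.9 197.8] yaw(y axis) -7.8 w 0.996 gf 0.0 F [ 0.  -0.1  0.1] J [-0.94  0.44  0.68  2.19 -0.46  0.65 -0.08]
[ 4.6210e+02  1.6291e+02 -7.9000e+00  1.2000e-01]
```

```bash
python3 -m handwheel '[[8.5,2.5,-4.87,0,-3.3],[8.5,2.5,-4.87,0,-3.3],[8.5,2.5,-4.87,0,-3.3],[8.5,2.5,-4.87,0,-3.3],[8.5,2.5,-4.87,0,-3.3],[8.5,2.5,-4.87,0,-3.3],[8.5,2.5,-4.87,0,-3.3],[8.5,2.5,-4.87,0,-3.3],[8.5,0,0,-4,0],[8.5,0,0,-4,0],[8.5,0,0,-2,0],[8.5,0,0,0,0],[8.5,0,0,0,0]]' 40|sed -n 1p
python3 - <<'E'
from h import *
s=st(); im,c=shot('wrist')
print(square(im,c,662,-226,64,-34))
E
```

```text
time: 45.8
t 45.8 tcp [ 663.1 -226.4   99.3] yaw(y axis) -34.3 w 0.992 gf 0.0 F [0.  0.1 0.4] J [-0.12  0.8   0.63  1.78 -0.65  0.77  0.25]
[ 6.6214e+02 -2.2621e+02 -3.3970e+01  7.0000e-02]
```

```bash
python3 -m handwheel '[[8.5,-0.1,0,-3.5,0],[8.5,0,0,-3,0],[8.5,0,0,0,0],[5.5,0,0,0,0],[4,0,0,0,0],[4,0,0,0,0],[4,0,0,0,0]]' 40; python3 -m handwheel '[[4,0,0,4,0],[4,0,0,5,0],[4,0,0,5,0],[4,-2.5,4.86,0,3.3],[4,-2.5,4.86,0,3.3],[4,-2.5,4.86,0,3.3],[4,-2.5,4.86,0,3.3],[4,-2.5,4.86,0,3.3],[4,-2.5,4.86,0,3.3],[4,-2.5,4.86,0,3.3],[4,-2.5,4.86,0,3.3],[4,0,0,-2,0],[4,0,0,0,0],[4,0,0,0,0]]'
python3 - <<'E'
from h import *
s=st(); im,c=shot('wrist'); x,y,z=s['tcp_pos']
print(square(im,c,x,y,z+30,-7.8))
E
```

```text
time: 46.72
tcp_pos: [662.5, -226.5, 35.4]
tcp_rot: [[0.563, 0.826, 0.003], [0.826, -0.563, -0.001], [0.001, 0.003, -1.0]]
force: [-0.7, 0.3, 6.4]
width: 0.663
grasp_force: 43.5
time: 48.48
tcp_pos: [462.2, 162.0, 154.1]
tcp_rot: [[0.139, 0.99, 0.001], [0.99, -0.139, 0.0], [0.0, 0.001, -1.0]]
force: [0.2, -0.9, -0.3]
width: 0.659
grasp_force: 43.2
t 48.5 tcp [462.2 162.  154.1] yaw(y axis) -8.0 w 0.659 gf 43.2 F [ 0.2 -0.9 -0.3] J [-0.88  0.51  0.61  2.23 -0.56  0.55  0.02]
[ 4.6175e+02  1.6294e+02 -7.8100e+00  3.4000e-01]
```

```bash
python3 -m handwheel '[[4,0.03,0,-1.5,0],[4,0,0,-1.2,0],[4,0,0,-0.7,0],[4,0,0,-0.3,0],[4,0,0,0,0],[4,0,0,0,0]]'; python3 -m handwheel '[[4,0,0,-0.15,0],[4,0,0,-0.1,0],[4,0,0,0,0],[4,0,0,0,0]]'
```

```text
time: 49.28
tcp_pos: [462.0, 162.9, 116.5]
tcp_rot: [[0.137, 0.991, 0.0], [0.991, -0.137, 0.0], [0.0, 0.0, -1.0]]
force: [-1.0, 0.4, -0.9]
width: 0.659
grasp_force: 43.2
time: 49.78
tcp_pos: [461.8, 162.9, 113.8]
tcp_rot: [[0.137, 0.991, 0.0], [0.991, -0.137, -0.0], [-0.0, 0.0, -1.0]]
force: [-0.6, 0.8, -1.1]
width: 0.658
grasp_force: 43.2
```

```bash
python3 -m handwheel '[[4,0,0,-0.1,0],[4,0,0,0,0],[6,0,0,0,0],[6.5,0,0,0,0],[8.5,0,0,0,0],[8.5,0,0,0,0],[8.5,0,0,4,0],[8.5,0,0,5,0],[8.5,0,0,3,0],[8.5,0,0,0,0],[8.5,0,0,0,0]]' | sed -n 1,2p;  python3 - <<'E'
from h import *
s=st(); im,c=shot('wrist'); print(square(im,c,462,163,142,-7.8))
E
python3 -m handwheel '[[8.5,0.35,-4,0,-4],[8.5,0.35,-4,0,-4],[8.5,0.35,-4,-1,-4],[8.5,0.35,-4,-2,0],[8.5,0,0,0,0],[8.5,0,0,0,0],[8.5,0,0,0,0]]' | sed -n 1,2p;  python3 - <<'E'
from h import *
s=st(); im,c=shot('wrist','w10.png',1.2); print(square(im,c,476,1.2,64,-20))
E
```

```text
time: 51.15
tcp_pos: [461.3, 163.1, 232.3]
t 51.1 tcp [461.3 163.1 232.3] yaw(y axis) -7.8 w 0.999 gf 0.0 F [-1.4 -0.1 -0.1] J [-1.01  0.4   0.77  2.16 -0.41  0.74 -0.11]
[ 4.6167e+02  1.6310e+02 -7.5700e+00  1.3000e-01]
time: 52.08
tcp_pos: [475.8, 3.9, 202.6]
t 52.1 tcp [475.8   3.9 202.6] yaw(y axis) -19.8 w 0.999 gf 0.0 F [-0.8 -0.4  0.6] J [-0.67  0.43  0.76  2.22 -0.49  0.66  0.1 ]
[ 4.7565e+02  1.4400e+00 -1.9880e+01  4.5000e-01]
```

View pics/w10.png

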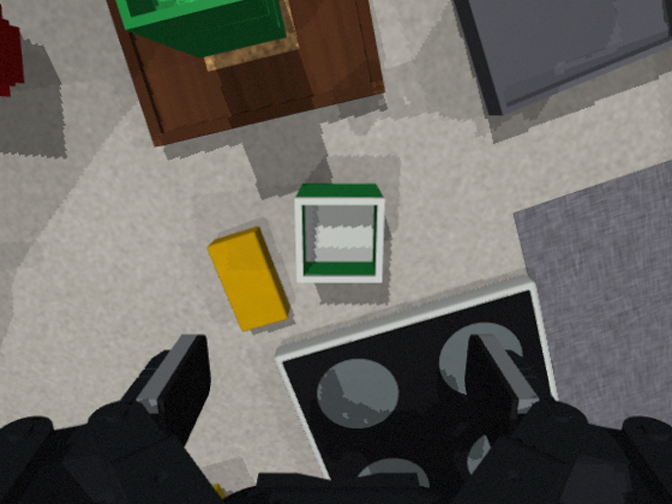

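```bash
python3 -m handwheel '[[8.5,0,-0.25,-5,0],[8.5,0,0,-5,0],[8.5,0,0,-4,0],[8.5,0,0,-2.7,0],[8.5,0,0,0,0],[5.5,0,0,0,0],[4,0,0,0,0],[4,0,0,0,0],[4,0,0,0,0]]' 40; python3 -m handwheel '[[4,0,0,3,0],[4,0,0,5,0],[4,0,0,4,0],[4,3.96,1.88,0,3.46],[4,3.96,1.88,0,3.46],[4,3.96,1.88,0,3.46],[4,3.96,1.88,0,3.46],[4,3.96,1.88,0,3.46],[4,0,0,-4,0],[4,0,0,0,0],[4,0,0,0,0]]'
python3 - <<'E'
from h import *
s=st(); im,c=shot('wrist','w11.png',1.2)
E
```

```text
time: 53.25
tcp_pos: [476.5, 0.8, 37.1]
tcp_rot: [[0.339, 0.941, 0.002], [0.941, -0.339, 0.0], [0.001, 0.002, -1.0]]
force: [-0.4, 0.4, 8.3]
width: 0.658
grasp_force: 43.2
time: 54.62
tcp_pos: [673.7, 94.0, 117.1]
tcp_rot: [[0.046, 0.999, 0.0], [0.999, -0.046, -0.0], [-0.0, 0.0, -1.0]]
force: [-0.3, -0.0, -0.1]
width: 0.658
grasp_force: 43.4
t 54.6 tcp [673.7  94.  117.1] yaw(y axis) -2.6 w 0.658 gf 43.4 F [-0.3 -0.  -0.1] J [-0.57  0.75  0.58  1.82 -0.58  0.75  0.28]
```

View pics/w11.png

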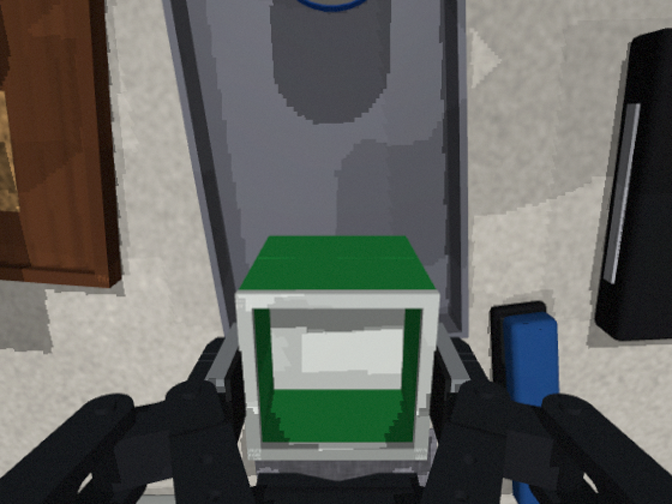

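```bash
python3 -m handwheel '[[4,0,0,-3,0],[4,0,0,-3,0],[4,0,0,-1.3,0],[4,0,0,-0.2,0],[4,0,0,0,0],[4,0,0,0,0]]'; python3 -m handwheel '[[4,0,0,-0.1,0],[4,0,0,0,0],[6,0,0,0,0],[6.5,0,0,0,0],[8.5,0,0,0,0],[8.5,0,0,0,0],[8.5,0,0,4,0],[8.5,0,0,5,0],[8.5,0,0,5,0],[8.5,1,4,5,0],[8.5,1,4,5,0],[8.5,0,0,0,0],[8.5,0,0,0,0]]';  python3 - <<'E'
from h import *
s=st(); im,c=shot('wrist'); print(square(im,c,673.7,94,68,-2.6),circ(im,c,676,253,82)); shot('scene','s2.png')
E
```

```text
time: 55.42
tcp_pos: [674.4, 94.4, 41.9]
tcp_rot: [[0.045, 0.999, 0.001], [0.999, -0.045, 0.0], [0.0, 0.001, -1.0]]
force: [0.9, -0.8, -1.6]
width: 0.658
grasp_force: 43.5
time: 57.05
tcp_pos: [692.5, 171.1, 275.6]
tcp_rot: [[0.045, 0.999, -0.001], [0.999, -0.045, -0.001], [-0.001, -0.001, -1.0]]
force: [-0.9, -0.6, -0.1]
width: 0.994
grasp_force: 0.0
t 57.0 tcp [692.5 171.1 275.6] yaw(y axis) -2.6 w 0.994 gf 0.0 F [-0.9 -0.6 -0.1] J [-0.74  0.64  0.72  1.61 -0.46  1.07  0.06]
[674.06  94.67  -3.09   0.7 ] [(np.float32(676.8), np.float32(251.5), np.float32(31.3))]
```

View pics/s2.png

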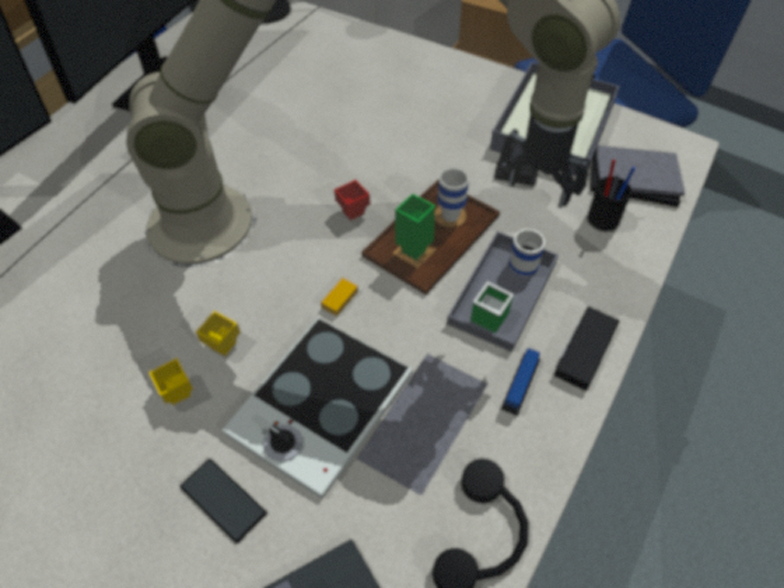

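The picture shows the warmer empty and the switch off. The cups are stacked at (452,195) and the pots at (415,225). The tumbler (527,250) and the straight-sided pot (491,307) stand upright in the tub, and the mouse, stapler, flags and phone look to be where they were.

```bash
python3 -c "
from rig import ctrl; print(ctrl.sign_off())"
```

```text
the job is handed in; nothing more can be done
None
```

The job is handed in at about 57 s of the 210 s allowed: switch turned off first, then both cups and all three pots nested on their tray spots, the tumbler and straight-sided pot upright in the tub, and the other items left alone.

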